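# Line up a vacuum filtration manifold

### The arm

A 6-joint arm with a two-finger parallel gripper is mounted at the origin on a cart in front of the work surface, level with it; the furniture and walls round the work are solid. World frame = base frame: x ahead of the robot, y to its left, z up, the work surface at z = 0. Lengths are in m, angles in rad, forces in N, time in s.
With the tool pointing down it reaches from about 0.275 to 0.825 m from the base axis. Payload 5.2 kg.
Tool frame: the origin (TCP) lies midway between the tips of the shut fingers; the grasp point (between the pads) lies 19 mm behind it; z points along the fingers, y is the line along which they close (so a half turn about z gives the same grasp; the last joint's range is limited). The gripper opens to 93 mm and grips with 3 to 60 N. Pads are 15 mm wide; open, the fingers measure 128 mm over their backs; the gripper's body (75 mm by 188 mm) begins 65 mm behind the grasp point.
Start: joints at [1.037, 0.259, 1.535, -0, 1.348, -0.203], TCP at [0.179, 0.52, 0.219] pointing down, gripper open.
Joint ranges: [-3.14, 3.14], [-0.91, 2.08], [0.19, 2.58], [-1.22, 4.36], [0.22, 2.71], [-3.12, 3.12]. Speed limits (rad/s): [2.57, 2.57, 3.14, 3.14, 3.14, 3.14].

### API

Orientations are given as a rotation vector (axis times angle).
In Python, from workcell import manip gives the robot as it stands.
- The arm moves only by the tool send_rows, never from a script. Its argument "commands" is a list of rows, each a list of 3 entries, a list of its own where there are three numbers: the shift along the tool's x, y, z in m, then the turn about the tool's z in rad, then the closure, from 0 (fully open) to 1 (shut). In form: [[[dx, dy, dz], yaw, jaw], ...]. A call has 1 to 20 rows; each row shifts and turns the commanded pose from where the row before left it, along the tool's axes as they then stand; what a row does not reach is not made up. A row lasts 1/8 s, in which the tool goes at most 62.5 mm and 10.7 degrees, less where a joint would pass 70% of its speed; a pose out of reach is approached as far as the arm can. A call with a gripper value outside its range is refused whole. The fingers move at their own pace and stop on an object; "newtons" is the grip in N (left out, the last holds). Time passes only in rows, so rows that do not move let the fingers close. It gives the time, the measured TCP pose, the force, the opening and the grip force at its end, in the units of the state.
- manip.get_state(): the state, without advancing time (a new reading comes with each control period).
- manip.capture(name): name is "scene" or "side" or "wrist"; returns a dict with "image" (420x560x3 uint8, blue, green, red), "K" (3x3 intrinsics, pixels), "pose" (4x4, takes a point from camera to world coordinates). Camera axes: x right, y up, looking along -z (the intrinsics and any distortion apply to the point x, -y, -z); pixel columns grow to the right and rows downward; lengths in m; the calibration is good to about 2 mm. A picture is of the moment at which its call begins. There is no depth.
- manip.finish_job(): hands the job in; it is judged then, once.
The state is a dict: "time_s": time; "joint_positions": joint angles; "qd": joint speeds; "effort": joint torques, N m; "position": TCP position; "tool_rot": TCP orientation; "contact_force": force on the tool from outside, world axes, zero at the start; "wrist_torque": the same for the moment, N m; "finger_gap": finger opening in m; "grip_force": force on a finger pad.
Only numpy, scipy, OpenCV 4.12 (cv2) and the standard library are available. Lean on these libraries where they do the work, as an engineer would, in place of code of your own. Each camera call takes 0.05 s, during which the arm holds its last target. There are 200 camera calls.

### The job

Set the filtration manifold to draw through its one funnel: push each lever with a fingertip to its stop, shutting the valve left open on a bare station and opening the one at the funnel's station, and only when both are set open the big main valve by the trap bottle. A lever in line with its pipe is open, square across it is shut. Do not ram or squeeze the levers, leave the other bare station shut, and pick nothing up: the funnel stays seated and the things around stay where they are.

Things in the scene. Friction and masses are not known exactly. Their poses are not given: they have to be found in the camera images.
- valve_a (a joint): quarter-turn lever of the station that carries the funnel: 0 = shut (across the branch pipe, hard stop), 1.571 = fully open (lever in line with the branch pipe, pointing away from the filter head, hard stop); grows counter-clockwise seen from above. Stays where it is left; friction 0.10 N m, that is 2 to 3 N pushed near the end. Starts shut or nearly (0 to 0.12).
- valve_a_arm (a point): point on the lever of the station that carries the funnel, half-way up the arm and 48 mm out from the stem axis. The arm is a flat grey sleeve, 42 mm long, 13 mm wide, 10 mm thick, its tip 62 mm from the stem axis; free air above it and for 16 mm under it. Moves with the lever.
- stem_a (a point): point on the upright valve stem axis of the station that carries the funnel, at the height of the lever arm (86 mm over the worktop); does not move.
- head_a (a point): centre of the filter head of the station that carries the funnel, on the support disc 65 mm over the worktop; 90 mm from the valve's stem axis on the side away from the header pipe. The head is 66 mm across with a rim 6 mm higher than the disc.
- valve_b (a joint): quarter-turn lever of the bare station whose valve was left open: 0 = shut (across the branch pipe, hard stop), 1.571 = fully open (lever in line with the branch pipe, pointing away from the filter head, hard stop); grows counter-clockwise seen from above. Stays where it is left; friction 0.10 N m, that is 2 to 3 N pushed near the end. Starts anywhere from 1.05 to 1.57.
- valve_b_arm (a point): point on the lever of the bare station whose valve was left open, half-way up the arm and 48 mm out from the stem axis. The arm is a flat grey sleeve, 42 mm long, 13 mm wide, 10 mm thick, its tip 62 mm from the stem axis; free air above it and for 16 mm under it. Moves with the lever.
- stem_b (a point): point on the upright valve stem axis of the bare station whose valve was left open, at the height of the lever arm (86 mm over the worktop); does not move.
- head_b (a point): centre of the filter head of the bare station whose valve was left open, on the support disc 65 mm over the worktop; 90 mm from the valve's stem axis on the side away from the header pipe. The head is 66 mm across with a rim 6 mm higher than the disc.
- valve_c (a joint): quarter-turn lever of the bare station whose valve is shut: 0 = shut (across the branch pipe, hard stop), 1.571 = fully open (lever in line with the branch pipe, pointing away from the filter head, hard stop); grows counter-clockwise seen from above. Stays where it is left; friction 0.10 N m, that is 2 to 3 N pushed near the end. Starts at 0 and stays there.
- valve_c_arm (a point): point on the lever of the bare station whose valve is shut, half-way up the arm and 48 mm out from the stem axis. The arm is a flat grey sleeve, 42 mm long, 13 mm wide, 10 mm thick, its tip 62 mm from the stem axis; free air above it and for 16 mm under it. Moves with the lever.
- stem_c (a point): point on the upright valve stem axis of the bare station whose valve is shut, at the height of the lever arm (86 mm over the worktop); does not move.
- head_c (a point): centre of the filter head of the bare station whose valve is shut, on the support disc 65 mm over the worktop; 90 mm from the valve's stem axis on the side away from the header pipe. The head is 66 mm across with a rim 6 mm higher than the disc.
- valve_main (a joint): large lever of the main valve in the header pipe, at the end by the trap bottle: 0 = shut (across the header pipe, pointing to the side away from the filter heads, hard stop), 1.571 = fully open (in line with the header pipe, pointing away from the stations, hard stop); grows counter-clockwise seen from above. Starts at 0 to 0.1. Stays where left; friction 0.16 N m, 2 to 3 N near the end.
- valve_main_arm (a point): point on the main lever, half-way up the arm and 66 mm out from its stem axis. The arm is a flat grey sleeve, 60 mm long, 16 mm wide, 10 mm thick, its tip 80 mm from the stem axis; free air above it and for 16 mm under it. Moves with the lever.
- main_stem (a point): point on the upright stem axis of the main valve, at the height of its lever arm (86 mm over the worktop); does not move.
- manifold: fixed steel manifold: a header pipe, three like stations 120 mm apart, a main valve, a trap bottle. Origin on the worktop under the middle station's valve stem; +y along the row away from the trap bottle, +x from header (50 mm before the stems, top 62 mm high) to filter heads. Which station stands where differs. Shut station levers point along +y, open ones along -x. Only funnel, trap bottle and its pipe (165 mm) rise over 95 mm.
- funnel_mid (a point): centre (half-way up) of the open steel filter funnel, 55 mm wide and 70 mm tall, 0.2 kg, which stands loose in the head of its station, its rim 135 mm over the worktop.
- beaker: bystander: empty clear beaker 70 mm wide and 85 mm tall, standing beside the manifold at the end away from the trap bottle; origin in the middle of its underside (of its outline from above).
- wash_bottle: bystander: white wash bottle with a bent spout, 104 mm wide over the spout and 189 mm tall, standing beyond the beaker; origin in the middle of its underside (of its outline from above).
- dish: bystander: flat petri dish 89 mm wide and 15 mm high, lying in front of the header pipe; origin in the middle of its underside (of its outline from above).
- forceps: bystander: thin steel forceps 130 mm long and 8 mm high, lying in front of the header pipe; origin in the middle of its underside (of its outline from above).
Things that resemble listed ones, but are neither listed nor needed, are in the scene too. Leave any blue or green look-alike of the part that bears funnel_mid alone.

How it is judged:
By the outcome, as a careful person would: the job done as asked, in the order asked, and still so for the second after the job is handed in, with the robot touching nothing.
It also fails if it takes over 54 s, if anything falls off the work surface, if the arm or the gripper's body presses on something with over 40 N, if the wrist force passes 120 N, or if a joint passes its speed limit or range.

## Working session

There is one attempt and no reset: what is moved stays moved. The work goes in short steps, Python scripts to look and compute and a tool call to move; the robot and the scene stay as the last step left them, time stands still between calls to the robot, and variables do not carry over. Pictures are saved under pics/ and viewed, at most 10 in all, crops included, and the job is handed in when it is done.

Besides the shell and the picture viewer there is one more tool, called after "Request:" in YAML: its name, and indented under it one key for each argument. send_rows: Moves the arm, as the interface text tells. Its arguments: {"type":"object","properties":{"commands":{"type":"array"},"newtons":{"type":"number"}},"required":["commands"]}

```bash
mkdir -p pics; cat > h.py <<'E'
import numpy as np, cv2
from workcell import manip
def cap(n,f):
    c=manip.capture(n); cv2.imwrite('pics/'+f+'.png',c['image']); np.savez('pics/'+f+'.npz',**{k:c[k] for k in('image','K','pose')}); 
    return c
def load(f): return np.load('pics/'+f+'.npz')
def ray(c,u,v):
    K=c['K'];P=c['pose']; d=np.array([(u-K[0,2])/K[0,0],-(v-K[1,2])/K[1,1],-1.]); return P[:3,3],P[:3,:3]@d
def on(c,u,v,z):
    o,d=ray(c,u,v); return o+d*(z-o[2])/d[2]
def proj(c,p):
    q=np.array(c['pose'])[:3,:3].T@(np.array(p)-c['pose'][:3,3]); K=c['K']; return K[0,2]-K[0,0]*q[0]/q[2], K[1,2]+K[1,1]*q[1]/q[2]
E
python3 - <<'E'
from h import *
a=cap('scene','s0'); b=cap('side','d0'); 
print(a.keys()); print(a['K'],a['pose'],b['pose'])
print(manip.get_state())
E
```

```text
dict_keys(['image', 'K', 'pose'])
[[415.33346847   0.         279.03676189]
 [  0.         415.33346847 206.72948998]
 [  0.           0.           1.        ]] [[ 0.66542474  0.53095664 -0.52468558  0.0041964 ]
 [-0.74621659  0.45502585 -0.48591385 -0.43629091]
 [-0.01925367  0.71486819  0.69899411  0.8078501 ]
 [ 0.          0.          0.          1.        ]] [[ 0.99940358  0.03380624 -0.00704364  0.51735555]
 [-0.02602256  0.60320606 -0.79716076 -0.81337708]
 [-0.02270024  0.79686861  0.60372602  0.78040764]
 [ 0.          0.          0.          1.        ]]
{'time_s': 0.1, 'joint_positions': array([ 1.03715353e+00,  2.59245472e-01,  1.53591674e+00,  2.73188482e-05,
        1.34803951e+00, -2.02772179e-01]), 'qd': array([ 7.15408653e-05, -2.21872245e-03, -3.20664470e-03, -1.19961698e-03,
       -5.59577828e-04, -1.38518339e-04]), 'effort': array([ 1.32674766e-03, -4.38208973e+01, -2.84646767e+01,  7.17553357e-02,
        3.62418231e-02, -8.17537330e-05]), 'position': array([0.17838287, 0.51976467, 0.21793697]), 'tool_rot': array([-5.17272615e-01, -3.09810153e+00,  2.34258919e-03]), 'contact_force': array([ 0.19123678, -0.67016106, -0.4700486 ]), 'wrist_torque': array([-0.00077496, -0.00235579, -0.01521538]), 'grip_force': 0.0, 'finger_gap': 0.09277177649410664}
```

View pics/s0.png

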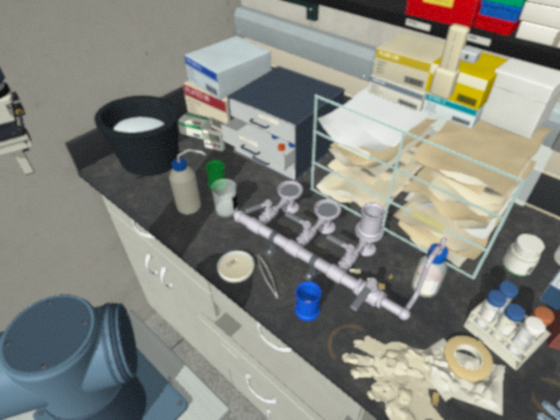

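View pics/d0.png

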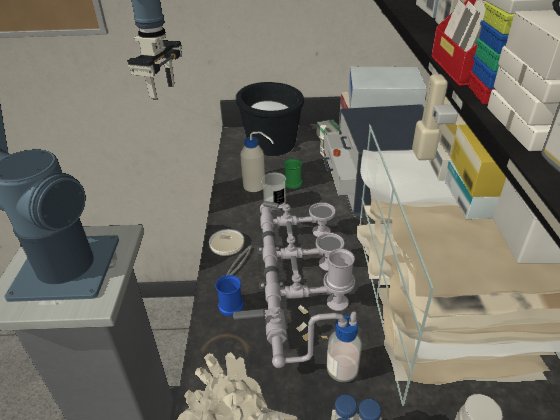

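The scene picture shows the heads at about (290,190), (326,210) and (370,240, with the funnel). The trap bottle is at (430,270) and the blue look-alike at (308,300). The main lever is near (365,295). In the side picture the header runs from (267,210) to (278,360) and the main lever is at (250,315). I'll enlarge the levers next.

```bash
python3 - <<'E'
from h import *
a=load('s0')['image'][170:330,220:460]; b=load('d0')['image'][190:380,200:400]
cv2.imwrite('pics/z1.png',cv2.resize(a,None,fx=3.33,fy=3.33,interpolation=cv2.INTER_CUBIC))
cv2.imwrite('pics/z2.png',cv2.resize(b,None,fx=3.15,fy=3.15,interpolation=cv2.INTER_CUBIC))
E
```

```text
(no output)
```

View pics/z1.png

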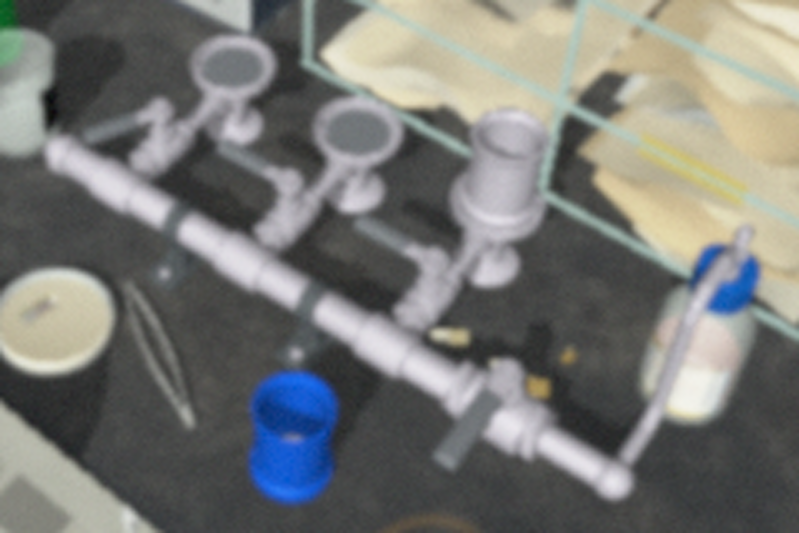

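View pics/z2.png

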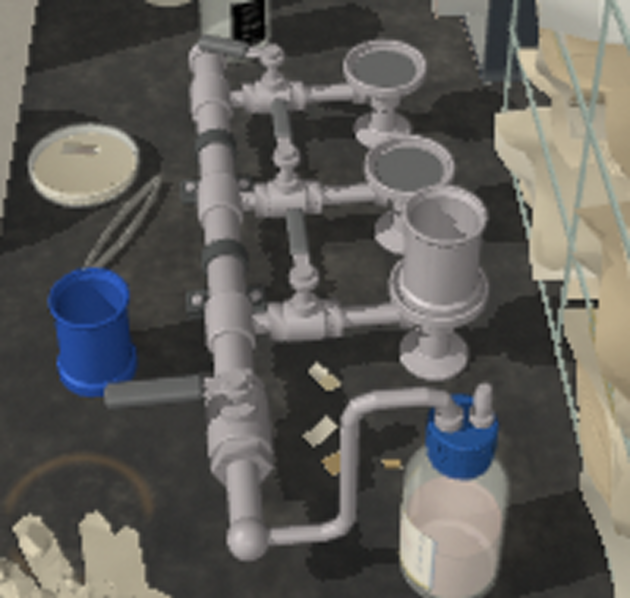

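In the enlargements the far lever (side crop (205-250,45)) lies nearly along −x, so that station is B, left open. The middle lever lies along the row and is C, shut. The lever nearest the trap also lies along the row; that is A, with the funnel. The main lever (side crop (110-200,392)) lies across the header and is shut.

```bash
python3 - <<'E'
from h import *
s=load('s0');d=load('d0')
S=lambda x,y:(220+x/3.33,170+y/3.33); D=lambda x,y:(200+x/3.15,190+y/3.15)
def tri(p,q):
    o1,d1=ray(s,*p);o2,d2=ray(d,*q); A=np.c_[d1,-d2]; t=np.linalg.lstsq(A,o2-o1,rcond=None)[0]
    x1=o1+t[0]*d1;x2=o2+t[1]*d2; return (x1+x2)/2,np.linalg.norm(x1-x2)
for n,p,q in [('stemtopB',(160,106),(271,50)),('C',(289,176),(286,155)),('A',(432,255),(305,268)),
 ('headB',(233,68),(385,68)),('headC',(358,131),(409,168)),('main',(507,372),(232,382)),
 ('tipB',(85,136),(202,44)),('tipC',(222,150),(281,105)),('tipA',(360,224),(293,213)),('tipM',(446,462),(107,394)),('funneltop',(508,133),(445,212)),('blue',(293,400),(90,295)),
 ('hdr +y end',(60,153),(207,60)),('hdr -y end',(614,480),(247,537))]:
    x,e=tri(S(*p),D(*q)); print(n,x.round(4),'err',e.round(4))
E
```

```text
stemtopB [0.5364 0.0934 0.0921] err 0.0006
C [ 0.5439 -0.0251  0.0888] err 0.0043
A [ 0.5504 -0.1429  0.0908] err 0.0004
headB [0.6271 0.0993 0.0652] err 0.0002
headC [ 0.6334 -0.0205  0.066 ] err 0.001
main [ 0.5021 -0.2333  0.0897] err 0.0021
tipB [0.4823 0.1196 0.0823] err 0.0035
tipC [0.5412 0.0365 0.0811] err 0.0023
tipA [ 0.5448 -0.087   0.0866] err 0.0016
tipM [ 0.4259 -0.2396  0.0884] err 0.0008
funneltop [ 0.641  -0.138   0.1335] err 0.0017
blue [ 0.4085 -0.1386  0.0706] err 0.0036
hdr +y end [0.4844 0.1538 0.0397] err 0.0036
hdr -y end [ 0.5076 -0.3136  0.0469] err 0.0009
```

```bash
cat >> h.py <<'E'
from scipy.spatial.transform import Rotation as R
YAW=0.058
MX=np.array([np.cos(YAW),np.sin(YAW)]);MY=np.array([-np.sin(YAW),np.cos(YAW)])
STEM=dict(B=np.array([.5365,.0938]),C=np.array([.5435,-.0252]),A=np.array([.5505,-.143]),M=np.array([.502,-.234]))
def w(n,mx,my): return STEM[n]+mx*MX+my*MY
def rows(targets,z,start=None,yaw0=None):
    """tool-frame shifts for successive world xy targets with vertical tool of fixed yaw"""
    st=manip.get_state(); Rm=R.from_rotvec(st['tool_rot']).as_matrix(); p=st['position']
    for t in targets:
        q=np.array([*t,z]); print(np.round(Rm.T@(q-p),4), 'world',q.round(4)); p=q
E
python3 - <<'E'
from h import *
s=load('s0');d=load('d0')
print('wash base',on(d,253,187,0),'beaker base',on(d,275,200,0), 'beaker top',on(d,275,178,.085),on(s,225,184,.085))
for n,px in [('pipe corner top side',(355,403)),('pipe bend low',(340,525)),('pipe top near bottle',(450,398))]:
    u=(200+px[0]/3.15,190+px[1]/3.15); print(n,on(d,*u,.16 if 'low' not in n else .045))
st=manip.get_state(); Rm=R.from_rotvec(st['tool_rot']).as_matrix()
print(Rm.round(3)); print('tooly heading',np.arctan2(Rm[1,1],Rm[0,1])-np.pi/2)
print('B start',w('B',-.057,-.011))
t=w('B',-.060,-.03); q=np.array([*t,.24]); print(Rm.T@(q-st['position']))
E
```

```text
wash base [0.4439614  0.31227293 0.        ] beaker base [0.50828182 0.24365469 0.        ] beaker top [0.51073503 0.22896    0.085     ] [0.51790059 0.23216609 0.085     ]
pipe corner top side [ 0.56869137 -0.31059337  0.16      ]
pipe bend low [ 0.56234849 -0.3060726   0.045     ]
pipe top near bottle [ 0.61966525 -0.30950973  0.16      ]
[[-0.946  0.325 -0.001]
 [ 0.325  0.946 -0.001]
 [ 0.    -0.002 -1.   ]]
tooly heading -0.3308763942929389
B start [0.48023349 0.07951435]
[-0.43292289 -0.33706051 -0.02168521]
```

Request:
send_rows:
  commands:
    - [[-0.036,-0.028,-0.002],0,1]
    - [[-0.036,-0.028,-0.002],0,1]
    - [[-0.036,-0.028,-0.002],0,1]
    - [[-0.036,-0.028,-0.002],0,1]
    - [[-0.036,-0.028,-0.002],0,1]
    - [[-0.036,-0.028,-0.002],0,1]
    - [[-0.036,-0.028,-0.002],0,1]
    - [[-0.036,-0.028,-0.002],0,1]
    - [[-0.036,-0.028,-0.002],0,1]
    - [[-0.036,-0.028,-0.002],0,1]
    - [[-0.036,-0.028,-0.002],0,1]
    - [[-0.036,-0.028,-0.002],0,1]
    - [[0,0,0],-0.13,1]
    - [[0,0,0],-0.13,1]
    - [[0,0,0],-0.13,1]
    - [[0,0,0],0,1]
  newtons: 20

```text
time_s: 2.1
position: [0.4778, 0.0621, 0.2423]
tool_rot: [0.091, -3.139, -0.0]
contact_force: [0.1, -0.3, 0.2]
finger_gap: 0.0006
grip_force: 0.0
```

```bash
python3 - <<'E'
from h import *
b=cap('side','d1'); a=cap('wrist','w1'); 
crop=b['image'][60:270,180:400]
out=np.hstack([cv2.resize(crop,(440,420)),cv2.resize(a['image'],(360,420))])
cv2.imwrite('pics/z3.png',cv2.resize(out,(800,420)))
st=manip.get_state(); print(proj(b,st['position']),proj(a,st['position']),a['pose'].round(3))
for n in 'ABCM': print(n,proj(a,[*STEM[n],.092]))
E
```

```text
(np.float64(259.06369290557353), np.float64(161.1936122059731)) (np.float64(279.827989808448), np.float64(257.685896421113)) [[-0.057 -0.962 -0.268  0.403]
 [ 0.998 -0.055 -0.015  0.058]
 [-0.001 -0.268  0.963  0.41 ]
 [ 0.     0.     0.     1.   ]]
A (np.float64(75.54665568201003), np.float64(251.9116916804745))
B (np.float64(307.5570266128543), np.float64(251.47672405025025))
C (np.float64(190.91894397061762), np.float64(251.66323783646158))
M (np.float64(-23.283452810300048), np.float64(201.14369734223118))
```

View pics/z3.png

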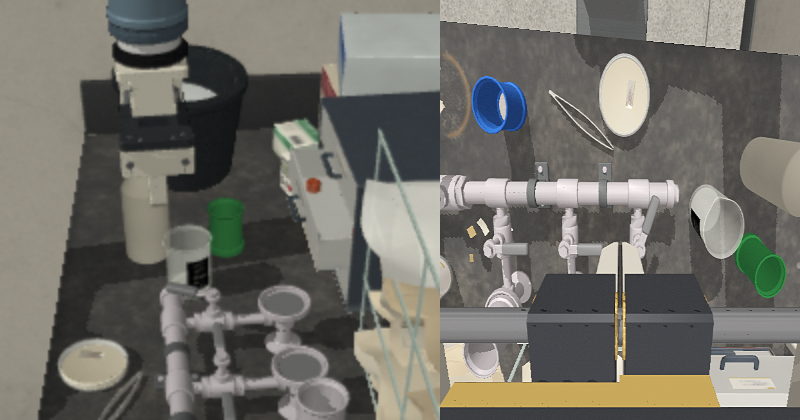

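View pics/w1.png

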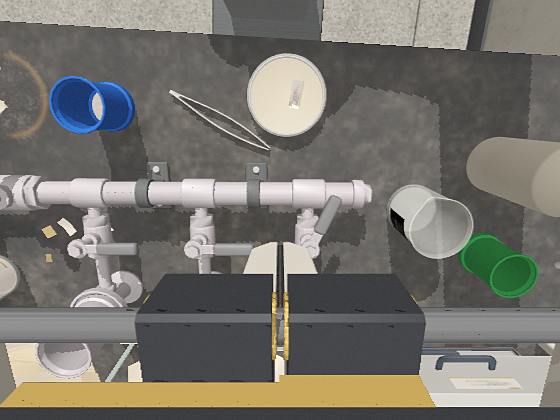

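The wrist picture shows all the stems within a few mm of the prediction. Lever B runs from (308,243) to (333,200), about 1.05 rad open. The shut fingertips are narrow and tapered.

```bash
cat >> h.py <<'E'
HX,HY=.0075,.012
def centre(n,th,gap=0,r=.045):
    """finger centre for pushing lever n at angle th"""
    if n=='M': u=np.array([-np.cos(th),-np.sin(th)]);k=np.array([np.sin(th),-np.cos(th)]);half=.008;r=.062;sg=-1
    else: u=np.array([-np.sin(th),np.cos(th)]);k=np.array([-np.cos(th),-np.sin(th)]);half=.0065;sg=1 if n=='B' else -1
    off=half+HX*abs(k[0])+HY*abs(k[1])+gap
    return w(n,*(r*u+sg*k*off))
E
python3 - <<'E'
from h import *
print('HOVER ok'); rows([centre('B',1.15,.008)]+[centre('B',t) for t in np.arange(1.05,.09,-.12)]+[centre('B',.1),centre('B',0)],.073)
E
```

```text
HOVER ok
[-0.0077  0.0206  0.1694] world [0.4843 0.0831 0.073 ]
[-0.0034  0.0121 -0.    ] world [0.487  0.0954 0.073 ]
[-0.0009  0.0059 -0.    ] world [0.4876 0.1014 0.073 ]
[-0.0017  0.0059 -0.    ] world [0.489  0.1073 0.073 ]
[-0.0026  0.0057 -0.    ] world [0.4913 0.1132 0.073 ]
[-0.0035  0.0055 -0.    ] world [0.4945 0.1189 0.073 ]
[-0.0043  0.005  -0.    ] world [0.4985 0.1241 0.073 ]
[-0.0051  0.0044 -0.    ] world [0.5033 0.1288 0.073 ]
[-0.0058  0.0037 -0.    ] world [0.5088 0.1329 0.073 ]
[-0.0063  0.0029 -0.    ] world [0.515  0.1361 0.073 ]
[ 0.0005 -0.0002  0.    ] world [0.5144 0.1359 0.073 ]
[-0.0056  0.0017 -0.    ] world [0.5199 0.1379 0.073 ]
```

Request:
send_rows:
  commands:
    - [[0,0,0.042],0,1]
    - [[0,0,0.042],0,1]
    - [[0,0,0.042],0,1]
    - [[0,0,0.043],0,1]
    - [[0,0,0],0,1]

```text
time_s: 2.82
position: [0.4752, 0.0624, 0.0711]
tool_rot: [0.09, -3.133, -0.002]
contact_force: [-0.6, 0.8, -0.2]
finger_gap: 0.0006
grip_force: 0.0
```

Request:
send_rows:
  commands:
    - [[-0.004,0.01,0],0,1]
    - [[-0.005,0.011,0],0,1]
    - [[-0.0035,0.006,0],0,1]
    - [[-0.0,0.006,0],0,1]
    - [[-0.001,0.006,0],0,1]
    - [[-0.0017,0.006,0],0,1]
    - [[-0.0026,0.0057,0],0,1]
    - [[-0.0035,0.0055,0],0,1]
    - [[-0.0043,0.005,0],0,1]
    - [[-0.005,0.0044,0],0,1]
    - [[-0.0058,0.0037,0],0,1]

```text
time_s: 4.2
position: [0.5103, 0.1338, 0.0735]
tool_rot: [0.093, -3.139, -0.0]
contact_force: [-0.8, -2.6, -0.5]
finger_gap: 0.0004
grip_force: 1.1
```

```bash
python3 - <<'E'
from h import *
print(manip.get_state()['position'],manip.get_state()['contact_force'])
rows([centre('B',.1),centre('B',0)],.073)
E
```

```text
[0.51034128 0.13384816 0.07348505] [-0.75145952 -2.56142338 -0.51915238]
[-0.0042  0.0018  0.0005] world [0.5144 0.1359 0.073 ]
[-0.0056  0.0017 -0.    ] world [0.5199 0.1379 0.073 ]
```

```bash
python3 - <<'E'
from h import *
b=cap('side','d2'); a=cap('wrist','w2'); 
crop=b['image'][170:290,240:360]
out=np.hstack([cv2.resize(crop,(400,400)),cv2.resize(a['image'][130:330,200:400],(400,400))])
cv2.imwrite('pics/z4.png',out)
E
```

```text
(no output)
```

View pics/z4.png

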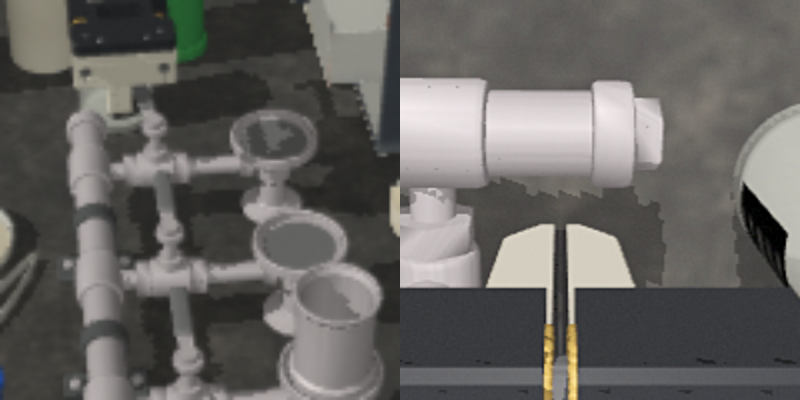

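Lever B has swung round and now points almost along +y (side crop (147,95)), with the finger on its −x side. I'll nudge it to the stop.

Request:
send_rows:
  commands:
    - [[-0.0025,0.001,0],0,1]
    - [[-0.0025,0.001,0],0,1]

```text
time_s: 4.55
position: [0.5151, 0.1356, 0.0736]
tool_rot: [0.093, -3.14, 0.0]
contact_force: [-1.9, -1.8, -0.6]
finger_gap: 0.0009
grip_force: 0.9
```

Request:
send_rows:
  commands:
    - [[-0.002,0,0],0,1]

```text
time_s: 4.68
position: [0.5171, 0.136, 0.0736]
tool_rot: [0.093, -3.14, -0.001]
contact_force: [-1.9, -0.8, 0.2]
finger_gap: 0.0003
grip_force: 1.0
```

Request:
send_rows:
  commands:
    - [[-0.002,0,0],0,1]

```text
time_s: 4.8
position: [0.5185, 0.1363, 0.0735]
tool_rot: [0.093, -3.139, -0.001]
contact_force: [-6.7, 0.0, 3.4]
finger_gap: 0.0007
grip_force: 3.4
```

Request:
send_rows:
  commands:
    - [[-0.0005,0,0],0,1]
    - [[0,0,0],0,1]

```text
time_s: 5.05
position: [0.5185, 0.1363, 0.0735]
tool_rot: [0.093, -3.138, -0.001]
contact_force: [-3.9, 0.8, 2.2]
finger_gap: 0.0003
grip_force: 2.5
```

Request:
send_rows:
  commands:
    - [[0.015,0,0],0,1]
    - [[0.005,0,-0.04],0,1]
    - [[0,0,-0.04],0,1]
    - [[0,0,0],0,1]

```text
time_s: 5.55
position: [0.502, 0.135, 0.1572]
tool_rot: [-0.093, 3.132, 0.0]
contact_force: [0.4, 0.2, 0.3]
finger_gap: 0.0003
grip_force: 0.0
```

```bash
python3 - <<'E'
from h import *
a=cap('side','d3'); s=cap('scene','s3'); print(manip.get_state()['contact_force'])
out=np.hstack([cv2.resize(a['image'][190:310,250:370],(400,400),interpolation=cv2.INTER_CUBIC),cv2.resize(s['image'][175:275,230:330],(400,400),interpolation=cv2.INTER_CUBIC)])
cv2.imwrite('pics/z5.png',out)
rows([centre('A',0,.014),centre('A',0,.014)],.15)
rows([centre('A',0,.014),centre('A',0.0)]+[centre('A',t) for t in np.arange(.15,1.51,.15)]+[centre('A',1.571)],.073)
E
```

```text
[ 0.16706849  0.11521027 -0.41357694]
[-0.0624 -0.2353  0.004 ] world [ 0.5758 -0.0965  0.15  ]
[0. 0. 0.] world [ 0.5758 -0.0965  0.15  ]
[-0.0623 -0.2353  0.081 ] world [ 0.5758 -0.0965  0.073 ]
[ 0.014  0.    -0.   ] world [ 0.5619 -0.0973  0.073 ]
[ 0.0052  0.0018 -0.    ] world [ 0.5566 -0.0957  0.073 ]
[ 0.0057  0.0012 -0.    ] world [ 0.5509 -0.0948  0.073 ]
[ 0.0061  0.0005 -0.    ] world [ 0.5448 -0.0947  0.073 ]
[ 0.0064 -0.0004 -0.    ] world [ 0.5384 -0.0955  0.073 ]
[ 0.0066 -0.0015 -0.    ] world [ 0.5319 -0.0973  0.073 ]
[ 0.0066 -0.0026 -0.    ] world [ 0.5255 -0.1003  0.073 ]
[ 0.0063 -0.0038 -0.    ] world [ 0.5194 -0.1044  0.073 ]
[ 0.0058 -0.005  -0.    ] world [ 0.514  -0.1097  0.073 ]
[ 0.005  -0.0061 -0.    ] world [ 0.5093 -0.1161  0.073 ]
[ 0.004  -0.0071 -0.    ] world [ 0.5057 -0.1234  0.073 ]
[ 0.0015 -0.0036 -0.    ] world [ 0.5045 -0.1271  0.073 ]
```

View pics/z5.png

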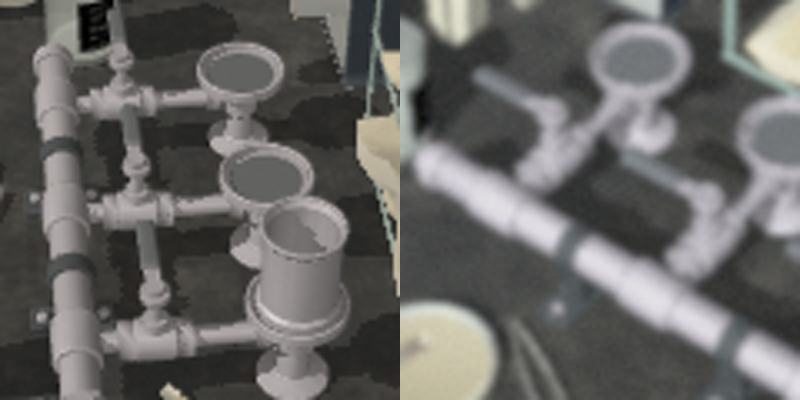

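B now lies parallel to C along the row, (115,25) in the side crop and (505,90) in the scene crop, so it is shut. Now lever A.

Request:
send_rows:
  commands:
    - [[-0.012,-0.046,0],0,1]
    - [[-0.012,-0.047,0],0,1]
    - [[-0.013,-0.047,0],0,1]
    - [[-0.013,-0.047,0],0,1]
    - [[-0.0125,-0.048,0],0,1]
    - [[0,0,0.028],0,1]
    - [[0,0,0.028],0,1]
    - [[0,0,0.026],0,1]
    - [[0,0,0],0,1]

```text
time_s: 6.78
position: [0.5731, -0.0952, 0.0681]
tool_rot: [0.092, -3.133, -0.004]
contact_force: [-0.1, 0.4, -0.1]
finger_gap: 0.0007
grip_force: 0.0
```

```bash
python3 - <<'E'
from h import *
print(manip.get_state()['contact_force'],manip.get_state()['position'])
rows([centre('A',0,.014)],.073)
E
```

```text
[-0.10003684  0.39773574 -0.13351522] [ 0.57313109 -0.09519784  0.06809204]
[-0.0026 -0.0014 -0.0049] world [ 0.5758 -0.0965  0.073 ]
```

Request:
send_rows:
  commands:
    - [[0.006,0,-0.002],0,1]
    - [[0.007,0,0],0,1]
    - [[0.0052,0.001,0],0,1]
    - [[0.0057,0.001,0],0,1]
    - [[0.006,0.0005,0],0,1]
    - [[0.0064,-0.0004,0],0,1]
    - [[0.0066,-0.0015,0],0,1]
    - [[0.0066,-0.0026,0],0,1]
    - [[0.0063,-0.0038,0],0,1]
    - [[0.0058,-0.005,0],0,1]
    - [[0.005,-0.006,0],0,1]

```text
time_s: 8.15
position: [0.5095, -0.1168, 0.0734]
tool_rot: [0.093, -3.139, -0.001]
contact_force: [2.1, 1.0, -0.4]
finger_gap: 0.0006
grip_force: 1.3
```

```bash
python3 - <<'E'
from h import *
print(manip.get_state()['contact_force'],manip.get_state()['position'])
rows([centre('A',1.5),centre('A',1.571)],.073)
E
```

```text
[ 2.07066848  1.0273947  -0.35396147] [ 0.50954212 -0.11681933  0.0733638 ]
[ 0.0042 -0.0064  0.0004] world [ 0.5057 -0.1234  0.073 ]
[ 0.0015 -0.0036 -0.    ] world [ 0.5045 -0.1271  0.073 ]
```

Request:
send_rows:
  commands:
    - [[0.0025,-0.0035,0],0,1]
    - [[0.0015,-0.003,0],0,1]

```text
time_s: 8.4
position: [0.5064, -0.1237, 0.0735]
tool_rot: [0.092, -3.139, -0.001]
contact_force: [1.3, 2.7, -0.1]
finger_gap: 0.0006
grip_force: 1.1
```

Request:
send_rows:
  commands:
    - [[0.0007,-0.002,0],0,1]

```text
time_s: 8.52
position: [0.5062, -0.1243, 0.0735]
tool_rot: [0.092, -3.14, -0.004]
contact_force: [5.2, 10.7, 0.6]
finger_gap: 0.0006
grip_force: 5.6
```

Request:
send_rows:
  commands:
    - [[0,-0.0015,0],0,1]

```text
time_s: 8.65
position: [0.5062, -0.1244, 0.0735]
tool_rot: [0.092, -3.14, -0.008]
contact_force: [4.9, 14.7, 3.1]
finger_gap: 0.0003
grip_force: 7.4
```

Request:
send_rows:
  commands:
    - [[0,0.015,0],0,1]
    - [[0,0.005,-0.03],0,1]
    - [[0,0,-0.03],0,1]
    - [[0,0,0],0,1]

```text
time_s: 9.15
position: [0.5064, -0.1077, 0.1357]
tool_rot: [-0.094, 3.137, -0.005]
contact_force: [0.8, 0.6, -0.1]
finger_gap: 0.0007
grip_force: 0.0
```

```bash
python3 - <<'E'
from h import *
a=cap('side','d4'); s=cap('scene','s4'); print(manip.get_state()['contact_force'])
out=np.hstack([cv2.resize(a['image'][230:350,220:340],(400,400),interpolation=cv2.INTER_CUBIC),cv2.resize(s['image'][215:315,310:410],(400,400),interpolation=cv2.INTER_CUBIC)])
cv2.imwrite('pics/z6.png',out)
rows([centre('M',0,.012)],.13)
rows([centre('M',0,.012),centre('M',0.0)]+[centre('M',t) for t in np.arange(.1,1.51,.1)]+[centre('M',1.571)],.073)
E
```

```text
[-0.26494079  0.7122     -0.07430337]
[ 0.0722 -0.0945  0.0033] world [ 0.4382 -0.2056  0.13  ]
[ 0.0722 -0.0945  0.0603] world [ 0.4382 -0.2056  0.073 ]
[ 0.    -0.012  0.   ] world [ 0.4389 -0.2176  0.073 ]
[ 0.0018 -0.0056  0.    ] world [ 0.4375 -0.2233  0.073 ]
[ 0.0012 -0.0059  0.    ] world [ 0.4366 -0.2293  0.073 ]
[ 0.0007 -0.0061  0.    ] world [ 0.4363 -0.2354  0.073 ]
[ 0.     -0.0063  0.    ] world [ 0.4367 -0.2417  0.073 ]
[-0.0006 -0.0064  0.    ] world [ 0.4377 -0.2481  0.073 ]
[-0.0013 -0.0064  0.    ] world [ 0.4394 -0.2544  0.073 ]
[-0.0021 -0.0064  0.    ] world [ 0.4418 -0.2606  0.073 ]
[-0.0028 -0.0062  0.    ] world [ 0.445  -0.2667  0.073 ]
[-0.0035 -0.006  -0.    ] world [ 0.4489 -0.2724  0.073 ]
[-0.0042 -0.0056 -0.    ] world [ 0.4535 -0.2778  0.073 ]
[-0.0049 -0.0052 -0.    ] world [ 0.4587 -0.2827  0.073 ]
[-0.0056 -0.0047 -0.    ] world [ 0.4645 -0.287   0.073 ]
[-0.0061 -0.004  -0.    ] world [ 0.4709 -0.2907  0.073 ]
[-0.0066 -0.0033 -0.    ] world [ 0.4777 -0.2936  0.073 ]
[-0.007  -0.0026 -0.    ] world [ 0.4849 -0.2958  0.073 ]
[-0.0052 -0.0013 -0.    ] world [ 0.4901 -0.2968  0.073 ]
```

View pics/z6.png

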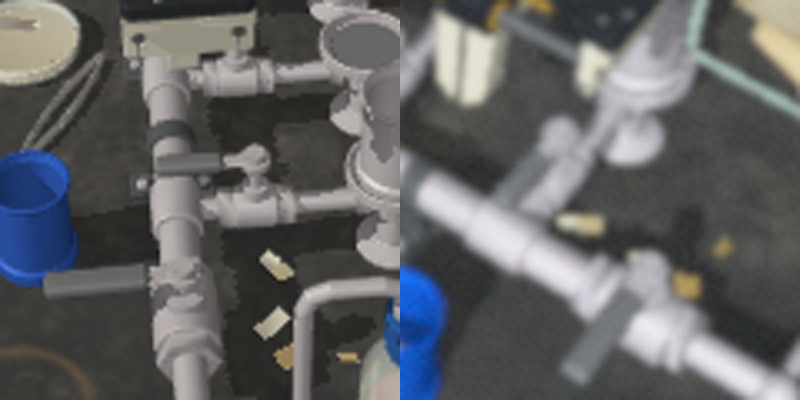

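Lever A lies along its branch pipe (side crop (160-240,160)), so it is open. The funnel is in place. Before the main lever I'll check how near the pale crumpled pile is.

```bash
python3 - <<'E'
from h import *
s=load('s0');d=load('d0')
for c,n in((s,'s'),(d,'d')):
    out=[]
    hsv=cv2.cvtColor(c['image'],cv2.COLOR_BGR2HSV); m=((hsv[...,2]>130)&(hsv[...,1]>25)&(hsv[...,0]>12)&(hsv[...,0]<35)).astype(np.uint8)
    k,l,stt,_=cv2.connectedComponentsWithStats(m)
    for i in range(1,k):
        if stt[i,4]>800:
            ys,xs=np.where(l==i); 
            for z in (0.02,.07):
                P=np.array([on(c,x,y,z) for x,y in zip(xs[::5],ys[::5])]); 
                j=P[:,1].argmax()
                if P[:,0].mean()<.55 and P[:,1].mean()<-.2: print(n,stt[i],z,'max y pt',P[j].round(3),'x range',P[:,0].min().round(3),P[:,0].max().round(3), 'y max for x>.43',P[P[:,0]>.43,1].max().round(3))
for z in(0.02,.07): print(on(s,372,342,z),on(s,345,362,z),on(d,232,353,z),on(d,213,358,z))
E
```

```text
s [ 342  331  153   89 6917] 0.02 max y pt [ 0.405 -0.263  0.02 ] x range 0.322 0.598 y max for x>.43 -0.278
s [ 342  331  153   89 6917] 0.07 max y pt [ 0.38  -0.274  0.07 ] x range 0.302 0.561 y max for x>.43 -0.34
d [ 177  352  120   68 3818] 0.02 max y pt [ 0.414 -0.272  0.02 ] x range 0.336 0.535 y max for x>.43 -0.284
d [ 177  352  120   68 3818] 0.07 max y pt [ 0.421 -0.308  0.07 ] x range 0.348 0.534 y max for x>.43 -0.319
[ 0.42558572 -0.29263617  0.02      ] [ 0.35522303 -0.27593297  0.02      ] [ 0.41848321 -0.27458754  0.02      ] [ 0.3827929  -0.28420727  0.02      ]
[ 0.39884273 -0.30175306  0.07      ] [ 0.33294553 -0.2861099   0.07      ] [ 0.42498448 -0.31001521  0.07      ] [ 0.39164096 -0.31900241  0.07      ]
```

Request:
send_rows:
  commands:
    - [[0.024,-0.031,0],0,1]
    - [[0.024,-0.031,0],0,1]
    - [[0.024,-0.031,0],0,1]
    - [[0,0,0],0,1]
    - [[0,0,0.02],0,1]
    - [[0,0,0.02],0,1]
    - [[0,0,0.021],0,1]
    - [[0,0,0],0,1]

```text
time_s: 10.25
position: [0.4375, -0.2023, 0.0705]
tool_rot: [0.094, -3.136, -0.006]
contact_force: [0.7, -0.0, -0.9]
finger_gap: 0.0007
grip_force: 0.0
```

The pile's nearest tip is at about (0.42,-0.28) and only about 30 mm high, so the finger clears it at 73 mm.

Request:
send_rows:
  commands:
    - [[0,-0.006,0],0,1]
    - [[0,-0.007,0],0,1]
    - [[0.0015,-0.006,0],0,1]
    - [[0.001,-0.006,0],0,1]
    - [[0.0007,-0.006,0],0,1]
    - [[0,-0.0063,0],0,1]
    - [[-0.0006,-0.0064,0],0,1]
    - [[-0.0013,-0.0064,0],0,1]
    - [[-0.002,-0.0064,0],0,1]
    - [[-0.0028,-0.0062,0],0,1]
    - [[-0.0035,-0.006,0],0,1]
    - [[-0.0042,-0.0056,0],0,1]
    - [[-0.005,-0.0052,0],0,1]
    - [[-0.0056,-0.0047,0],0,1]
    - [[-0.006,-0.004,0],0,1]

```text
time_s: 12.12
position: [0.4722, -0.2909, 0.0726]
tool_rot: [0.093, -3.14, 0.0]
contact_force: [-2.2, 3.0, -0.7]
finger_gap: 0.0004
grip_force: 1.1
```

```bash
python3 - <<'E'
from h import *
print(manip.get_state()['contact_force'],manip.get_state()['position'])
rows([centre('M',1.4),centre('M',1.5),centre('M',1.571)],.073)
E
```

```text
[-2.15123163  2.96870318 -0.72058323] [ 0.47216344 -0.29093472  0.07263527]
[-0.0054 -0.003  -0.0004] world [ 0.4777 -0.2936  0.073 ]
[-0.007  -0.0026 -0.    ] world [ 0.4849 -0.2958  0.073 ]
[-0.0052 -0.0013 -0.    ] world [ 0.4901 -0.2968  0.073 ]
```

Request:
send_rows:
  commands:
    - [[-0.004,-0.002,0],0,1]
    - [[-0.004,-0.0015,0],0,1]
    - [[-0.003,-0.001,0],0,1]

```text
time_s: 12.5
position: [0.4832, -0.2944, 0.0726]
tool_rot: [0.093, -3.14, -0.0]
contact_force: [-1.6, 2.0, 0.6]
finger_gap: 0.0005
grip_force: 1.0
```

Request:
send_rows:
  commands:
    - [[-0.002,0,0],0,1]
    - [[0,0,0],0,1]

```text
time_s: 12.75
position: [0.4854, -0.2947, 0.0728]
tool_rot: [-0.093, 3.14, -0.001]
contact_force: [-0.8, -0.4, -1.2]
finger_gap: 0.0006
grip_force: 0.5
```

Request:
send_rows:
  commands:
    - [[-0.0015,0,0],0,1]
    - [[0,0,0],0,1]

```text
time_s: 13.0
position: [0.4867, -0.2947, 0.0728]
tool_rot: [-0.093, 3.14, -0.001]
contact_force: [-1.5, -1.2, -1.4]
finger_gap: 0.0002
grip_force: 0.9
```

Request:
send_rows:
  commands:
    - [[-0.001,0,0],0,1]
    - [[0,0,0],0,1]

```text
time_s: 13.25
position: [0.4877, -0.2945, 0.0728]
tool_rot: [-0.093, 3.14, -0.001]
contact_force: [-2.0, -1.8, 0.5]
finger_gap: 0.0005
grip_force: 1.0
```

Request:
send_rows:
  commands:
    - [[-0.001,0,0],0,1]
    - [[0,0,0],0,1]

```text
time_s: 13.5
position: [0.4887, -0.2942, 0.0728]
tool_rot: [-0.093, 3.14, -0.0]
contact_force: [-1.5, -0.7, 0.4]
finger_gap: 0.0003
grip_force: 0.9
```

Request:
send_rows:
  commands:
    - [[-0.0008,0,0],0,1]
    - [[0,0,0],0,1]

```text
time_s: 13.75
position: [0.4895, -0.294, 0.0727]
tool_rot: [-0.093, 3.14, -0.0]
contact_force: [-1.9, -2.1, 1.0]
finger_gap: 0.0007
grip_force: 0.9
```

Request:
send_rows:
  commands:
    - [[-0.001,0,0],0,1]
    - [[0,0,0],0,1]

```text
time_s: 14.0
position: [0.4897, -0.294, 0.0727]
tool_rot: [0.093, -3.139, -0.0]
contact_force: [-6.0, -2.5, 1.5]
finger_gap: 0.0002
grip_force: 2.5
```

Request:
send_rows:
  commands:
    - [[-0.001,0,0],0,1]
    - [[0,0,0],0,1]

```text
time_s: 14.25
position: [0.4897, -0.294, 0.0726]
tool_rot: [0.093, -3.137, -0.0]
contact_force: [-7.7, -1.9, 3.3]
finger_gap: 0.0004
grip_force: 4.1
```

The main lever is at its stop: the position no longer changes and the force has risen to about 8 N. I'll back off and check.

Request:
send_rows:
  commands:
    - [[0.02,0,0],0,1]
    - [[0.01,0,-0.02],0,1]
    - [[0,0,-0.045],0,1]
    - [[0,0,-0.045],0,1]
    - [[0.04,0,-0.045],0,1]
    - [[0.05,0,0],0,1]
    - [[0,0,0],0,1]
    - [[0,0,0],0,1]

```text
time_s: 15.25
position: [0.3723, -0.3012, 0.2288]
tool_rot: [-0.092, 3.138, -0.002]
contact_force: [-0.1, -0.6, 0.3]
finger_gap: 0.0005
grip_force: 0.0
```

```bash
python3 - <<'E'
from h import *
a=cap('side','d5'); s=cap('scene','s5'); print(manip.get_state()['contact_force'],manip.get_state()['position'])
out=np.hstack([cv2.resize(a['image'][170:370,200:390],(399,420),interpolation=cv2.INTER_CUBIC),cv2.resize(s['image'][170:360,220:400],(398,420),interpolation=cv2.INTER_CUBIC)])
cv2.imwrite('pics/z7.png',out)
E
```

```text
[0.42473527 0.62600915 0.74173229] [ 0.37254277 -0.30103915  0.22795698]
```

View pics/z7.png

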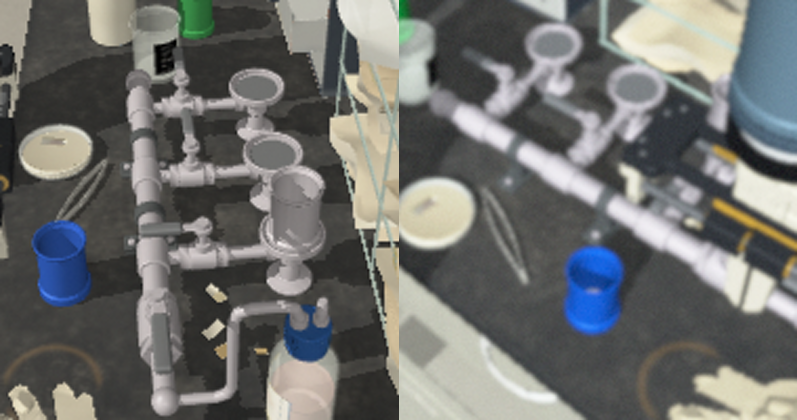

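The main lever now lies in line with the header (160,340), A is open (170,228), and B and C are shut along the row. The funnel and the things around it have not moved.

```bash
python3 -c "
from workcell import manip
print(manip.finish_job())"
```

```text
the job is handed in; nothing more can be done
None
```

I shut valve B first, opened valve A at the funnel's station next and the main valve last, each pushed to its stop (largest push about 15 N). C, the funnel and the bystanders were left alone, and the job is handed in at about 15 s with no verdict shown.

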